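# Re-pin the swing head of a fall-cone penetrometer over the test cup

### The arm

A 6-joint arm with a two-finger parallel gripper is mounted at the origin on a cart in front of the work surface, level with it; the furniture and walls round the work are solid. World frame = base frame: x ahead of the robot, y to its left, z up, the work surface at z = 0. Lengths are in m, angles in rad, forces in N, time in s.
With the tool pointing down it reaches from about 0.3 to 0.95 m from the base axis. Payload 3.1 kg.
Tool frame: the origin (TCP) lies at the very end of the fingers, on their centre line; the grasp point (between the pads) lies hold_point_z behind it (hold_point_z is the distance from the TCP to the grasp point, in m); z points along the fingers, y is the direction in which the jaws open and shut (so a half turn about z gives the same grasp; the last joint's range is limited). The gripper opens to 85 mm and grips with 20 to 120 N. Pads are 22 mm wide; open, the fingers measure 114 mm over their backs; the gripper's body (76 mm by 85 mm) begins 54 mm behind the grasp point. The pads swing forward as they close: fully open they stand 13 mm farther back than shut.
Start: joints at [-1.345, 0.308, 1.634, -0, 1.2, -0.07], TCP at [0.182, -0.598, 0.196] pointing down, gripper open.
Joint ranges: [-3.06, 3.06], [-0.79, 1.96], [0.05, 2.63], [-1.19, 4.34], [0.05, 2.64], [-2.94, 2.94]. Speed limits (rad/s): [2.79, 2.79, 3.14, 3.14, 3.14, 3.14].

### API

Orientations are given as a 3x3 rotation matrix whose columns are the frame's x, y, z axes.
In Python, from station import get_obs, capture, finish_job, hold_point_z gives the robot as it stands. The module is installed in compiled form; this text tells all that it offers.
- The arm moves only by the tool send_rows, never from a script. Its arguments are lists of equal length, an entry for each row: "dp": the shift along the tool's x, y, z in units of 40 mm (1.0 is 40 mm), a list of three; "yaw": the turn about the tool's z in units of 5 degrees (1.0 is 5 degrees); "hand": the closure, from 0 (fully open) to 1 (shut). A call has 1 to 20 rows; each row is the pose to reach, as a shift and turn from the pose commanded when the call began, along the tool's axes at that moment; what a row does not reach only later rows make up. A row lasts 1/10 s, in which the tool goes at most 50 mm and 8.59 degrees, less where a joint would pass 70% of its speed; a pose out of reach is approached as far as the arm can. A call with a gripper value outside its range is refused whole. The fingers move at their own pace and stop on an object; "grip_force" is the grip in N (left out, the last holds). Time passes only in rows, so rows that repeat a pose let the fingers close. It gives the time, the measured TCP pose, the force and the opening at its end, in the units of the state.
- get_obs(): the state, without advancing time (a new reading comes with each control period).
- capture(name): name is "scene" or "top" or "wrist"; returns a dict with "image" (480x640x3 uint8, red, green, blue), "mtx" (3x3 intrinsics, pixels), "R" (3x3) and "t" (3): a world point X has camera coordinates R X + t; the wrist camera has in their place "tool_from_camera" (4x4, takes a point from camera to tool coordinates, whose origin is the TCP and whose axes are the flange's). Camera axes: x right, y down, z forward; pixel columns grow to the right and rows downward; lengths in m; the calibration is good to about 2 mm. A picture is of the moment at which its call begins: read the wrist's pose just before it. There is no depth.
- finish_job(): hands the job in, once; it reports no verdict.
The state is a dict: "time": time; "joint_pos": joint angles; "qd": joint speeds; "joint_efforts": joint torques, N m; "tcp_pos": TCP position; "ee_rot": TCP orientation; "ft_force": force on the tool from outside, world axes, zero at the start; "torque": the same for the moment, N m; "finger_gap": finger opening in m.
Only numpy, scipy, OpenCV 4.12 (cv2) and the standard library are available. Lean on these libraries where they do the work, as an engineer would, in place of code of your own. Each camera call takes 0.05 s, during which the arm holds its last target. There are 200 camera calls.

### The job

The head of the fall-cone penetrometer is pinned in its parking place. Pull its ball-lock pin up against the detent, swing the arm round until the cone hangs over the test cup, and push the pin back down through the arm and the working block, gently and without forcing it, until its collar is fully home and the balls have locked it. Then let go; do not disturb the cup, the timer, the scoop or the jar.

Things in the scene. Friction and masses are not known exactly. Their poses are not given: they have to be found in the camera images.
- penetrometer: bench stand, fixed: grey base plate 270 x 220 x 16 mm, steel column, and towards the robot a dark slotted sector plate with two steel index blocks (36 mm wide, 14 mm thick, tops 122 mm up): the parking block (52 mm long) on the robot's right, the working block (80 mm long) on its left. Origin on the vertical pivot axis of the arm, at the worktop; z up, x to the far side.
- work_mid (a point): fixed point 122 mm above the worktop, 110 mm from the pivot axis, in the middle of the working block's range. The block is clamped by hand: its 13.5 mm through hole lies within 17 mm either side of this point along the arc about the pivot; where is not measured. See it, or feel for it: touch the pin nose down lightly, step by step along the arc, until it drops in.
- cone_arm (a joint): angle (rad) of the white swing arm about the vertical pivot axis: 0 parked, 0.87 at work_mid, growing as the arm turns clockwise seen from above (pin end goes from the robot's right to its left), stops at -0.08 and 1.20. Friction, about 2 N at the pin, keeps it where it is left. Its gauge head and cone are 100 mm from the pivot on the far side, top 240 mm up.
- bush_top (a point): centre of the top face of the steel bush at the near end of the arm, 110 mm from the pivot axis, 158 mm above the worktop; z up. Vertical bore 13.5 mm, 34 mm long; the bush ends 2 mm above the blocks. It turns with the arm; at the start it stands over the parking block's hole.
- pin_grip (a point): centre of the round knurled handle of the ball-lock pin: 25 mm across, 32 mm tall, a 29 mm rim above it, pin top 22 mm above this point; z up along the pin. The underside of its collar, 26 mm below this point, rests on the bush top when home. The pin turns freely about its own axis; 80 g. More than 75 N between pin and stand, side loads and the balls' 15 N included, damages it.
- pin_nose (a point): centre of the pin's flat, chamfered nose, 61 mm below the collar; shank 12 mm across. Two sprung balls, 8 mm above the nose, stand out 2 mm each side; squeezing them through a hole takes 5 to 12 N of pull or push. Home, they sit just under the block. Raised 27 to 45 mm, the nose is clear of the blocks with the shank still in the bush, so the pin can swing the arm.
- cup: steel test cup of soil paste, 55 mm across, 38 mm high, standing on the base plate under the working place of the cone; origin at the centre of its underside, 18 mm above the worktop. To be left alone.
- lab_timer: white timer 62 x 66 x 18 mm on the worktop to the right; origin at the centre of its underside. To be left alone.
- sample_scoop: steel scoop 147 mm long, 18 mm high, on the worktop to the left; origin at the centre of its underside. To be left alone.
- sample_jar: sample jar, 45 mm across, 63 mm high, on the worktop to the left; origin at the centre of its underside. To be left alone.
There are look-alikes about, which are no part of the job. What is shaped like the part that bears pin_grip but blue, red or yellow is not meant.

How it is judged:
By the outcome, as a careful person would: the job done as asked, in the order asked, and still so for the second after the job is handed in, with the robot touching nothing.
It also fails if it takes over 64 s, if anything falls off the work surface, if the arm or the gripper's body presses on something with over 40 N, if the wrist force passes 120 N, or if a joint passes its speed limit or range.

## Working session

There is one attempt and no reset: what is moved stays moved. The work goes in short steps, Python scripts to look and compute and a tool call to move; the robot and the scene stay as the last step left them, time stands still between calls to the robot, and variables do not carry over. Pictures are saved under pics/ and viewed, about 8 in all and at most 12, crops included, and the job is handed in when it is done.

Besides the shell and the picture viewer there is one more tool, called after "Request:" by a JSON object that holds its "api" and its "payload", one argument or row to a line. send_rows: Moves the arm, as the interface text tells. Its arguments: {"type":"object","properties":{"dp":{"type":"array","items":{"type":"array","items":{"type":"number"}}},"yaw":{"type":"array","items":{"type":"number"}},"hand":{"type":"array","items":{"type":"number"}},"grip_force":{"type":"number"}},"required":["dp","yaw","hand"]}

```bash
mkdir -p pics; cat > h.py <<'E'
import numpy as np, cv2
from station import get_obs, capture, finish_job, hold_point_z
def ray(c,u,v,obs=None):
    d=np.linalg.inv(c['mtx'])@np.array([u,v,1.])
    if 'R' in c: return -c['R'].T@c['t'], c['R'].T@d
    T=c['tool_from_camera']; o=get_obs() if obs is None else obs
    R=np.array(o['ee_rot']); return np.array(o['tcp_pos'])+R@T[:3,3], R@T[:3,:3]@d
def onz(c,u,v,z,obs=None):
    p,d=ray(c,u,v,obs); return p+d*(z-p[2])/d[2]
def proj(c,X):
    q=c['mtx']@(c['R']@np.array(X,float)+c['t']); return q[:2]/q[2]
def save(c,n): cv2.imwrite('pics/'+n+'.png',c['image'][...,::-1])
E
python3 - <<'E'
from h import *
import pickle
o=get_obs(); print({k:np.round(v,3).tolist() for k,v in o.items()}, hold_point_z)
for n in('scene','top'):
    c=capture(n); pickle.dump(c,open(n+'.pkl','wb')); save(c,n+'0'); print(n,-c['R'].T@c['t'])
E
```

```text
{'time': 0.0, 'joint_pos': [-1.345, 0.309, 1.635, -0.0, 1.2, -0.07], 'qd': [0.001, 0.0, -0.002, -0.001, -0.001, 0.0], 'joint_efforts': [0.0, -41.525, -27.667, -0.0, 0.01, 0.0], 'tcp_pos': [0.182, -0.597, 0.195], 'ee_rot': [[0.957, 0.291, -0.001], [0.291, -0.957, 0.002], [0.0, -0.002, -1.0]], 'ft_force': [0.115, 0.089, 0.939], 'torque': [0.019, 0.001, -0.035], 'finger_gap': 0.085} 0.0187
scene [-0.02656151  0.59267068  0.84719821]
top [0.34411809 0.06437349 1.60662005]
```

View pics/scene0.png

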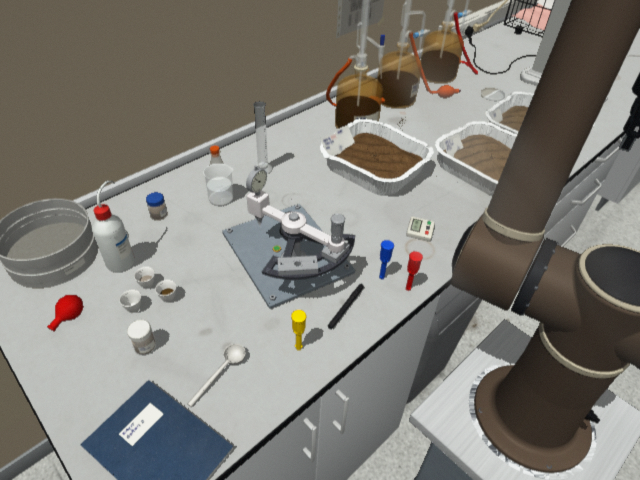

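View pics/top0.png

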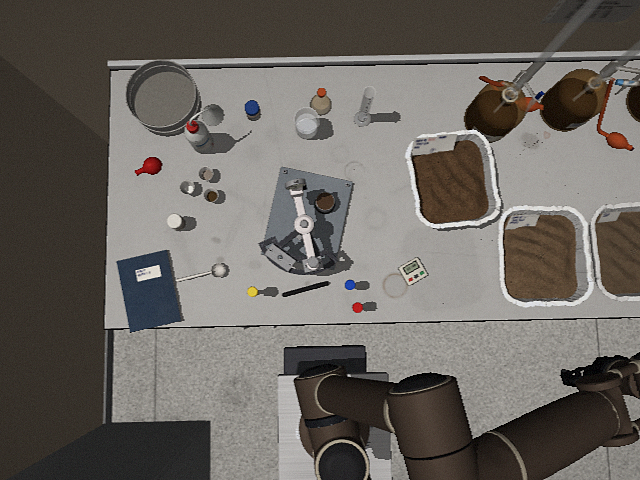

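The grey-handled pin stands in the arm's bush at scene (337,228) and top (313,264). The blue (387,255), red (414,265) and yellow (299,325) pins are look-alikes. I'll confirm in one enlarged crop and take pixel measurements from it.

```bash
python3 - <<'E'
from h import *
import pickle
s=pickle.load(open('scene.pkl','rb'))['image'];t=pickle.load(open('top.pkl','rb'))['image']
a=cv2.resize(s[180:310,220:360],None,fx=4,fy=4,interpolation=cv2.INTER_CUBIC)[:, :400*2]
b=cv2.resize(t[160:290,250:360],None,fx=4,fy=4,interpolation=cv2.INTER_CUBIC)
a=cv2.resize(s[195:295,240:360],None,fx=3.3,fy=3.3,interpolation=cv2.INTER_CUBIC)
b=cv2.resize(t[165:285,255:360],None,fx=3.7,fy=3.7,interpolation=cv2.INTER_CUBIC)
H=max(a.shape[0],b.shape[0]);W=a.shape[1]+b.shape[1]
m=np.zeros((H,W,3),np.uint8);m[:a.shape[0],:a.shape[1]]=a;m[:b.shape[0],a.shape[1]:]=b
print(m.shape,a.shape);cv2.imwrite('pics/crop1.png',m[...,::-1])
E
```

```text
(444, 784, 3) (330, 396, 3)
```

View pics/crop1.png

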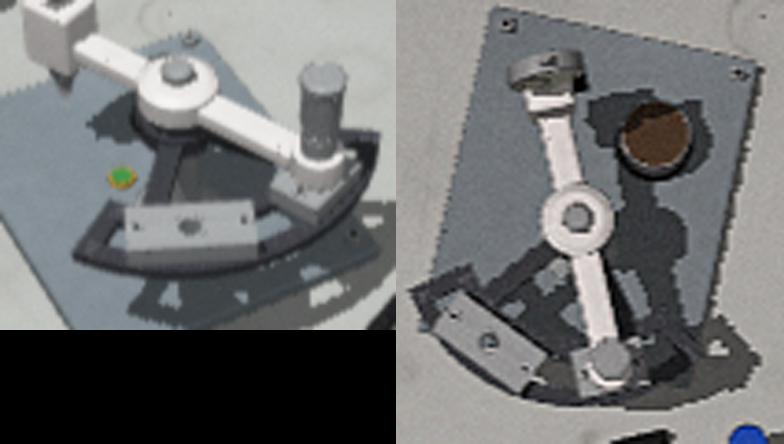

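The crop confirms that the grey pin (scene 338,218; top 313,262) stands in the bush at the end of the white arm. The working block's hole is also visible, at scene (298,263.5) and top (280,257.5). I'll triangulate these points.

```bash
python3 - <<'E'
from h import *
import pickle
s=pickle.load(open('scene.pkl','rb'));t=pickle.load(open('top.pkl','rb'))
P=lambda c:c['mtx']@np.c_[c['R'],c['t']]
for n,a,b,z in [('hole',(297.6,263.2),(279.8,257.1),.122),('pivot',(293.6,215),(303.6,223.3),None),('pintop',(337.5,218),(313,262.2),.206)]:
    X=cv2.triangulatePoints(P(s),P(t),np.array(a,float),np.array(b,float)).ravel();X=X[:3]/X[3]
    print(n,X.round(4),proj(s,X).round(1),proj(t,X).round(1), z and (onz(s,*a,z).round(4),onz(t,*b,z).round(4)))
    if n=='pivot':
      for z in (.16,.17,.18,.19,.2): print(z,onz(s,*a,z).round(4),onz(t,*b,z).round(4))
# base plate corners top view
for c in [(255+101/3.7,165+8/3.7),(255+363/3.7,165+62/3.7)]: print(onz(t,*c,.016).round(4))
print('mm/px top',1.45/t['mtx'][0,0]*1e3)
E
```

```text
hole [0.48   0.1403 0.1188] [297.4 263.2] [279.9 257.2] (array([0.4774, 0.142 , 0.122 ]), array([0.48  , 0.1404, 0.122 ]))
pivot [0.5672 0.0734 0.1527] [293.6 215. ] [303.6 223.3] None
0.16 [0.5609 0.0789 0.16  ] [0.5661 0.0734 0.16  ]
0.17 [0.5524 0.0864 0.17  ] [0.5645 0.0733 0.17  ]
0.18 [0.5438 0.0938 0.18  ] [0.563  0.0732 0.18  ]
0.19 [0.5353 0.1013 0.19  ] [0.5615 0.0732 0.19  ]
0.2 [0.5267 0.1088 0.2   ] [0.5599 0.0731 0.2   ]
pintop [0.4584 0.0515 0.2033] [338.1 218.1] [312.7 261.9] (array([0.4573, 0.0545, 0.206 ]), array([0.4573, 0.0509, 0.206 ]))
[0.7591 0.1345 0.016 ]
[ 0.7102 -0.0756  0.016 ]
mm/px top 2.656919414573151
```

Request:
{"api": "send_rows", "payload": {
  "dp": [
    [0,0,-1],
    [0.3,-0.3,-2],
    [0.9,-1.1,-3],
    [1.6,-1.9,-3.1],
    [2.3,-2.8,-3.1],
    [3,-3.6,-3.1],
    [3.7,-4.4,-3.1],
    [4.4,-5.2,-3.1],
    [5.1,-6.1,-3.1],
    [5.8,-6.9,-3.1],
    [6.5,-7.7,-3.1],
    [7.2,-8.6,-3.1],
    [7.9,-9.4,-3.1],
    [8.6,-10.3,-3.1],
    [9.3,-11.1,-3.1],
    [10,-11.9,-3.1],
    [10.6,-12.7,-3.1],
    [11.1,-13.2,-3.1],
    [11.3,-13.5,-3.1],
    [11.3,-13.5,-3.1]
  ],
  "yaw": [0,0,0,0,0.2,0.4,0.6,0.8,1,1.1,1.1,1.1,1.1,1.1,1.1,1.1,1.1,1.1,1.1,1.1],
  "hand": [0,0,0,0,0,0,0,0,0,0,0,0,0,0,0,0,0,0,0,0],
  "grip_force": 25
}}

```text
time: 2.1
tcp_pos: [0.457, 0.0521, 0.3191]
ee_rot: [[0.979, 0.202, -0.001], [0.202, -0.979, 0.0], [-0.001, -0.001, -1.0]]
ft_force: [-0.4, 0.1, -0.4]
finger_gap: 0.0853
```

```bash
python3 - <<'E'
from h import *
import pickle
o=get_obs(); c=capture('wrist'); pickle.dump((o,c),open('w1.pkl','wb')); save(c,'w1')
print(o['time'],o['tcp_pos'],np.round(o['ee_rot'],4),o['ft_force'],c['tool_from_camera'].round(3).tolist(),c['mtx'].tolist())
E
```

```text
2.1 [0.45701949 0.0520711  0.31908714] [[ 9.795e-01  2.017e-01 -1.400e-03]
 [ 2.017e-01 -9.795e-01  4.000e-04]
 [-1.300e-03 -7.000e-04 -1.000e+00]] [-0.40612736  0.08118202 -0.43386884] [[-0.001, -0.954, -0.301, 0.078], [1.0, -0.001, 0.001, -0.0], [-0.002, -0.301, 0.954, -0.179], [0.0, 0.0, 0.0, 1.0]] [[389.286786055464, 0.0, 324.40892692172804], [0.0, 389.286786055464, 235.07134295438476], [0.0, 0.0, 1.0]]
```

View pics/w1.png

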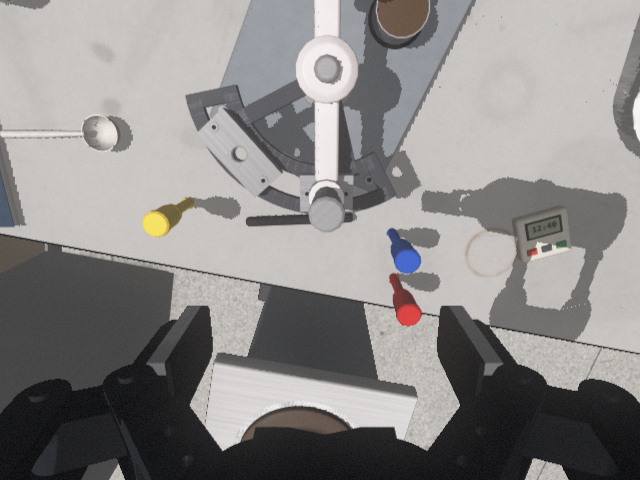

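Wrist view: pin top (326,210), pivot bolt (327,68), working hole (239.5,153.5). The view is clear of the fingers. Next I'll refine the positions.

```bash
python3 - <<'E'
from h import *
import pickle
o,c=pickle.load(open('w1.pkl','rb'))
g=cv2.cvtColor(c['image'],cv2.COLOR_RGB2GRAY)
for n,(x0,y0,x1,y1),r in [('pin',(300,185,352,240),(13,22)),('hole',(225,140,255,168),(5,12)),('piv',(305,48,350,92),(9,18))]:
    k=cv2.HoughCircles(cv2.resize(g[y0:y1,x0:x1],None,fx=4,fy=4,interpolation=cv2.INTER_CUBIC),cv2.HOUGH_GRADIENT,1,200,param1=80,param2=15,minRadius=r[0]*4,maxRadius=r[1]*4)
    print(n,None if k is None else (k[0,0]/4+[x0,y0,0]).round(1))
R=np.array(o['ee_rot'])
P=onz(c,326,210,.206,o);H=onz(c,239.5,153.5,.122,o)
for z in(.165,.17,.175,.18):print(z,onz(c,327,68,z,o).round(4))
print(P,H)
E
```

```text
pin [326.4 214.4  17.8]
hole [239.9 154.9   7.5]
piv [327.9  68.6  14.2]
0.165 [0.566 0.072 0.165]
0.17 [0.5656 0.072  0.17  ]
0.175 [0.5651 0.0719 0.175 ]
0.18 [0.5646 0.0718 0.18  ]
[0.46279353 0.05171835 0.206     ] [0.48006886 0.13882041 0.122     ]
```

Request:
{"api": "send_rows", "payload": {
  "dp": [
    [0.05,0.02,0.6],
    [0.05,0.02,1.4],
    [0.05,0.02,2.2],
    [0.05,0.02,2.9],
    [0.05,0.02,3.4],
    [0.05,0.02,3.7],
    [0.05,0.02,3.83],
    [0.05,0.02,3.83],
    [0.05,0.02,3.83]
  ],
  "yaw": [0,0,0,0,0,0,0,0,0],
  "hand": [0,0,0,0,0,0,0,0,0]
}}

```text
time: 3.05
tcp_pos: [0.4602, 0.0498, 0.1677]
ee_rot: [[0.98, 0.198, 0.002], [0.198, -0.98, -0.0], [0.002, 0.0, -1.0]]
ft_force: [-0.2, 0.3, -0.6]
finger_gap: 0.0854
```

```bash
python3 - <<'E'
from h import *
import pickle
o=get_obs(); c=capture('wrist'); pickle.dump((o,c),open('w2.pkl','wb')); save(c,'w2')
print(o['time'],o['tcp_pos'],o['ft_force'])
# grasp point projection
T=np.linalg.inv(c['tool_from_camera'])
for z in(-hold_point_z,-.041,0):
    q=c['mtx']@(T@[0,0,z,1])[:3]; print(q[:2]/q[2])
E
```

```text
3.05 [0.4602147  0.04979982 0.16768458] [-0.24193939  0.34936022 -0.61328101]
[324.08674738 291.94241958]
[324.13220269 316.57158873]
[324.05630222 275.4462368 ]
```

View pics/w2.png

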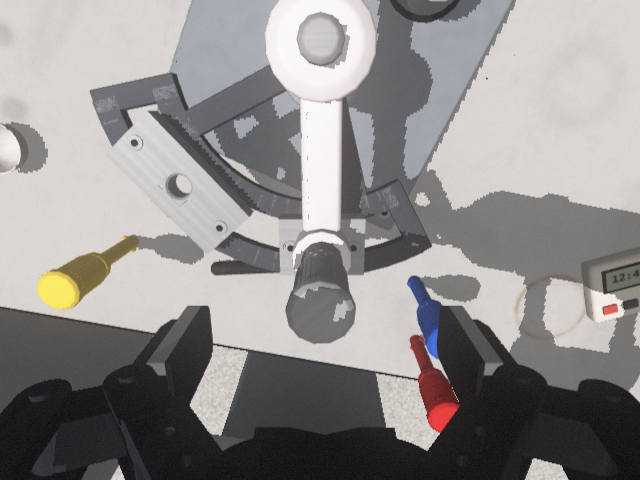

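Pin top is centred at (320,308), against (324,315) for the tool axis at that height, so it sits about 1.5 mm toward −y and 2 mm toward +x. The working hole is at (179,185). I'll correct the position and close.

Request:
{"api": "send_rows", "payload": {
  "dp": [
    [0.04,-0.04,0.05],
    [0.04,-0.04,0.05],
    [0.04,-0.04,0.05],
    [0.04,-0.04,0.05],
    [0.04,-0.04,0.05],
    [0.04,-0.04,0.05],
    [0.04,-0.04,0.05],
    [0.04,-0.04,0.05],
    [0.04,-0.04,0.05],
    [0.04,-0.04,0.05],
    [0.04,-0.04,0.05],
    [0.04,-0.04,0.05]
  ],
  "yaw": [0,0,0,0,0,0,0,0,0,0,0,0],
  "hand": [0,0,0.2,0.4,0.5,0.6,0.7,0.8,0.8,0.8,0.8,0.8],
  "grip_force": 35
}}

```text
time: 4.3
tcp_pos: [0.4607, 0.0519, 0.1648]
ee_rot: [[0.98, 0.199, 0.0], [0.199, -0.98, -0.0], [0.0, 0.0, -1.0]]
ft_force: [0.1, -0.7, 3.6]
finger_gap: 0.0257
```

```bash
python3 - <<'E'
from h import *
import pickle
o=get_obs(); print(o['tcp_pos'],o['ft_force'],o['torque'],o['finger_gap'])
o,c=pickle.load(open('w2.pkl','rb'))
P=onz(c,320,308,.206,o);H=onz(c,179,185,.122,o);print(P,H)
for z in (.165,.17,.175):
    V=onz(c,321.5,39,z,o); a=P-V;b=H-V
    print(V.round(4),np.hypot(*a[:2]),np.hypot(*b[:2]),np.arctan2(a[1],-a[0]),np.arctan2(b[1],-b[0]))
# hole on z=.122 corrections: top face ellipse by dark threshold
g=cv2.cvtColor(c['image'],cv2.COLOR_RGB2GRAY)[168:202,160:198];print(g[::3,::3])
E
```

```text
[0.46068581 0.05191809 0.16481544] [ 0.05789775 -0.66747841  3.57403923] [-0.04252684  0.07964733 -0.03739961] 0.025666747658745687
[0.462132   0.05190028 0.206     ] [0.48020783 0.13986276 0.122     ]
[0.5651 0.072  0.165 ] 0.10494301599574792 0.10870238646233463 -0.19279482759421848 0.6741434654176255
[0.5643 0.0718 0.17  ] 0.10412098527879005 0.10819408918403935 -0.19252056442763565 0.6801064860146078
[0.5635 0.0716 0.175 ] 0.10329896251849284 0.10768967526624704 -0.19224193622859462 0.6861255833923522
[[204 212 212 203 201 209 205 210 209 203 206 207 208]
 [209 206 211 208 204 202 202 204 209 206 206 204 205]
 [214 206 205 210 170 147 162 169 195 208 210 203 202]
 [204 211 186 148  99  99 214 214 212 184 208 208 203]
 [205 186 154 103  93 104 213 213 213 214 186 210 206]
 [207 202 138  90  92  96 211 214 212 214 201 201 207]
 [199 206 136  91  89  88 212 210 212 212 210 200 201]
 [204 208 155 100  86  86  94 207 212 212 211 199 201]
 [200 206 191 139  91  87  89  89 180 199 182 198 196]
 [202 200 204 173 143  94  86  89  94 135 198 202 197]
 [208 202 198 201 183 155 152 153 165 196 200 204 201]
 [206 205 202 200 203 192 203 202 174 206 205 200 205]]
```

Gripped, with gap 25.7 mm and small forces. Next I pull up 36 mm, straight and smooth.

Request:
{"api": "send_rows", "payload": {
  "dp": [
    [0,0,-0.06],
    [0,0,-0.14],
    [0,0,-0.22],
    [0,0,-0.3],
    [0,0,-0.4],
    [0,0,-0.5],
    [0,0,-0.6],
    [0,0,-0.7],
    [0,0,-0.8],
    [0,0,-0.88],
    [0,0,-0.9],
    [0,0,-0.9],
    [0,0,-0.9]
  ],
  "yaw": [0,0,0,0,0,0,0,0,0,0,0,0,0],
  "hand": [0.8,0.8,0.8,0.8,0.8,0.8,0.8,0.8,0.8,0.8,0.8,0.8,0.8]
}}

```text
time: 5.6
tcp_pos: [0.4614, 0.052, 0.2016]
ee_rot: [[0.98, 0.199, 0.002], [0.199, -0.98, 0.0], [0.002, 0.0, -1.0]]
ft_force: [-0.4, 0.1, -1.3]
finger_gap: 0.0255
```

```bash
python3 - <<'E'
from h import *
import pickle
o=get_obs(); c=capture('wrist'); pickle.dump((o,c),open('w3.pkl','wb')); save(c,'w3')
print(o['time'],o['tcp_pos'],o['ft_force'],o['torque'],o['finger_gap'])
E
```

```text
5.6 [0.46139106 0.05198316 0.20156353] [-0.41379856  0.05482908 -1.27668727] [0.07202928 0.0257412  0.00482396] 0.02552257228295723
```

View pics/w3.png

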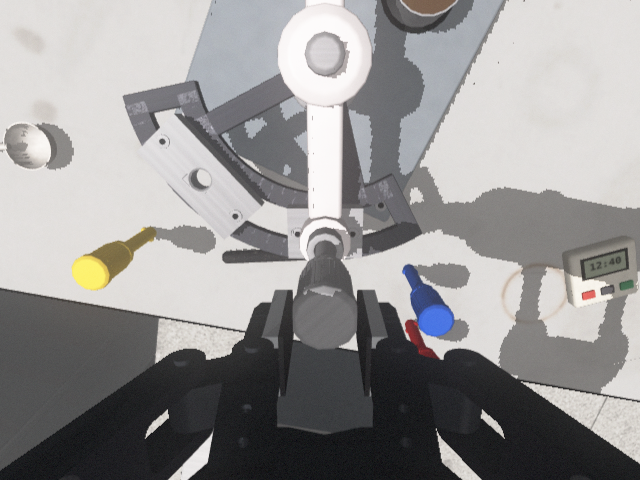

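Pin is up 36.5 mm, with the shank still in the bush and only about 1 N of load. I'll swing about the pivot in stages and check the force at each.

Request:
{"api": "send_rows", "payload": {
  "dp": [
    [0.003,-0.137,0],
    [0.014,-0.275,0],
    [0.031,-0.411,0],
    [0.055,-0.546,0],
    [0.085,-0.68,0],
    [0.123,-0.813,0],
    [0.123,-0.813,0],
    [0.123,-0.813,0]
  ],
  "yaw": [0.57,1.15,1.72,2.29,2.86,3.44,3.44,3.44],
  "hand": [0.8,0.8,0.8,0.8,0.8,0.8,0.8,0.8]
}}

```text
time: 6.45
tcp_pos: [0.459, 0.0845, 0.2006]
ee_rot: [[0.995, -0.099, 0.0], [-0.099, -0.995, -0.001], [0.0, 0.0, -1.0]]
ft_force: [0.2, -0.3, -0.1]
finger_gap: 0.0259
```

```bash
python3 - <<'E'
from h import *
o=get_obs(); R=np.array(o['ee_rot']); print(o['time'],o['tcp_pos'],'tool force',R.T@o['ft_force'],R.T@o['torque'],o['finger_gap'],np.arctan2(R[1,0],R[0,0]))
E
```

```text
6.45 [0.45898751 0.08453974 0.20063034] tool force [0.27971974 0.28938462 0.12117277] [-0.23103754  0.03093506  0.0240207 ] 0.02591963144249761 -0.09903966369606718
```

Request:
{"api": "send_rows", "payload": {
  "dp": [
    [0.003,-0.137,0],
    [0.014,-0.275,0],
    [0.031,-0.411,0],
    [0.055,-0.546,0],
    [0.085,-0.68,0],
    [0.123,-0.813,0],
    [0.123,-0.813,0],
    [0.123,-0.813,0]
  ],
  "yaw": [0.57,1.15,1.72,2.29,2.86,3.44,3.44,3.44],
  "hand": [0.8,0.8,0.8,0.8,0.8,0.8,0.8,0.8]
}}

```text
time: 7.25
tcp_pos: [0.4669, 0.1165, 0.2005]
ee_rot: [[0.921, -0.389, -0.0], [-0.389, -0.921, -0.0], [-0.0, 0.0, -1.0]]
ft_force: [-0.7, -0.1, 0.2]
finger_gap: 0.0259
```

```bash
python3 - <<'E'
from h import *
import pickle
o=get_obs(); R=np.array(o['ee_rot']); print(o['time'],o['tcp_pos'],'tool force',R.T@o['ft_force'],R.T@o['torque'],o['finger_gap'],np.arctan2(R[1,0],R[0,0]))
c=capture('wrist'); pickle.dump((o,c),open('w4.pkl','wb')); save(c,'w4')
E
```

```text
7.25 [0.46693402 0.11645368 0.2005292 ] tool force [-0.63439207  0.33923354 -0.15861639] [-0.24148424 -0.02946223 -0.022575  ] 0.025938220312589244 -0.39910804045264237
```

View pics/w4.png

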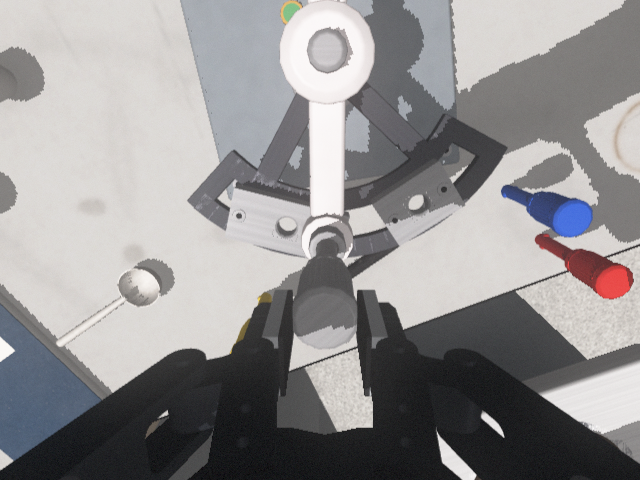

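All clear: bush at (326,237), working hole at (288,225), parking hole now visible at (417,203), pivot at (327,49). The chord between the two holes gives the target angle, free of bias.

```bash
python3 - <<'E'
from h import *
import pickle
from scipy.optimize import least_squares
o,c=pickle.load(open('w4.pkl','rb'))
g=cv2.cvtColor(c['image'],cv2.COLOR_RGB2GRAY)
cc=[]
for x0,y0,x1,y1 in [(272,210,304,242),(402,188,432,218)]:
    k=cv2.HoughCircles(cv2.resize(g[y0:y1,x0:x1],None,fx=6,fy=6,interpolation=cv2.INTER_CUBIC),cv2.HOUGH_GRADIENT,1,300,param1=80,param2=12,minRadius=42,maxRadius=80)
    print(k is not None and (k[0,0]/6+[x0,y0,0]))
    if k is not None: cc.append(k[0,0,:2]/6+[x0-.4,y0-.4])
H=onz(c,288,225,.122,o);K=onz(c,417,203,.122,o)
d=np.hypot(*(H-K)[:2]); print(H,K,d,2*np.arcsin(d/.22))
if len(cc)==2:
    H2=onz(c,*cc[0],.122,o);K2=onz(c,*cc[1],.122,o);d=np.hypot(*(H2-K2)[:2]);print(H2,K2,d,2*np.arcsin(d/.22))
# pivot from chord
m=(H+K)/2;n=np.array([H[1]-K[1],-(H[0]-K[0])]);n/=np.hypot(*n);V=m[:2]+n*np.sqrt(.11**2-(d/2)**2);print('V',V)
t=[(.4614,.0520),(.4590,.0845),(.4669,.1165)]
(x1,y1),(x2,y2),(x3,y3)=t
A=2*np.array([[x2-x1,y2-y1],[x3-x1,y3-y1]]);b=[x2*x2+y2*y2-x1*x1-y1*y1,x3*x3+y3*y3-x1*x1-y1*y1];q=np.linalg.solve(A,b);print('tcp circle',q,np.hypot(q[0]-x1,q[1]-y1))
for n,X in(('H',H),('K',K),('T',np.array(o['tcp_pos']))):print(n,np.arctan2(X[1]-V[1],V[0]-X[0]))
B=onz(c,326,237,.158,o);print('bush',B,np.arctan2(B[1]-V[1],V[0]-B[0]))
E
```

```text
[288.41666603 221.41666698   9.28333378]
[418.91666603 205.25        10.40000057]
[0.48015747 0.13823387 0.122     ] [0.46024554 0.05141858 0.122     ] 0.0890695152027381 0.8336545657969342
[0.48273997 0.13704382 0.122     ] [0.45862918 0.05088581 0.122     ] 0.08946805240373935 0.8376186354887984
V [0.56815128 0.07236049]
tcp circle [0.56287145 0.07583189] 0.10423250186448135
H 0.6426133410804379
K -0.19169291949820577
T 0.4108390989379679
bush [0.47267354 0.1132181  0.158     ] 0.4043482053847718
```

Request:
{"api": "send_rows", "payload": {
  "dp": [
    [0.003,-0.137,0],
    [0.014,-0.275,0],
    [0.031,-0.411,0],
    [0.055,-0.546,0],
    [0.076,-0.64,0],
    [0.076,-0.64,0],
    [0.076,-0.64,0.1],
    [0.076,-0.64,0.2],
    [0.076,-0.64,0.22],
    [0.076,-0.64,0.22]
  ],
  "yaw": [0.57,1.15,1.72,2.29,2.69,2.69,2.69,2.69,2.69,2.69],
  "hand": [0.8,0.8,0.8,0.8,0.8,0.8,0.8,0.8,0.8,0.8]
}}

```text
time: 8.3
tcp_pos: [0.4794, 0.139, 0.1912]
ee_rot: [[0.805, -0.593, -0.001], [-0.593, -0.805, 0.0], [-0.001, 0.0, -1.0]]
ft_force: [0.3, -1.2, -0.4]
finger_gap: 0.0259
```

```bash
cat > st.py <<'E'
from h import *
o=get_obs(); R=np.array(o['ee_rot']); p=np.array(o['tcp_pos'])
print(o['time'],p.round(4),'tool F',(R.T@o['ft_force']).round(2),'M',(R.T@o['torque']).round(3),'yaw',np.arctan2(R[1,0],R[0,0]).round(4),'th',(np.arctan2(p[1]-.0724,.5682-p[0])+.192).round(4),'r',np.hypot(p[1]-.0724,.5682-p[0]).round(4),'nose',round(p[2]-.1648+.097,4))
E
python3 st.py
```

```text
8.3 [0.4794 0.139  0.1912] tool F [0.94 0.77 0.41] M [-0.221  0.029  0.005] yaw -0.6354 th 0.8355 r 0.111 nose 0.1234
```

Next, a light touch-down in 1 mm steps.

Request:
{"api": "send_rows", "payload": {
  "dp": [
    [0,0,0.03],
    [0,0,0.06],
    [0,0,0.08],
    [0,0,0.08]
  ],
  "yaw": [0,0,0,0],
  "hand": [0.8,0.8,0.8,0.8]
}}

```text
time: 8.7
tcp_pos: [0.4796, 0.1391, 0.1882]
ee_rot: [[0.805, -0.593, -0.0], [-0.593, -0.805, 0.0], [-0.0, 0.0, -1.0]]
ft_force: [-0.3, -0.9, -1.7]
finger_gap: 0.0258
```

```bash
python3 st.py
```

```text
8.7 [0.4796 0.1391 0.1882] tool F [0.31 0.92 1.66] M [-0.104  0.018  0.07 ] yaw -0.6353 th 0.837 r 0.1109 nose 0.1204
```

Request:
{"api": "send_rows", "payload": {
  "dp": [
    [0,0,0.02],
    [0,0,0.04],
    [0,0,0.05],
    [0,0,0.05]
  ],
  "yaw": [0,0,0,0],
  "hand": [0.8,0.8,0.8,0.8]
}}

```text
time: 9.1
tcp_pos: [0.4796, 0.1391, 0.1864]
ee_rot: [[0.805, -0.593, -0.0], [-0.593, -0.805, 0.0], [-0.0, 0.0, -1.0]]
ft_force: [-0.2, -0.5, -1.5]
finger_gap: 0.026
```

```bash
python3 st.py
```

```text
9.1 [0.4796 0.1391 0.1864] tool F [0.14 0.46 1.48] M [-0.1    0.008  0.043] yaw -0.6353 th 0.8372 r 0.1108 nose 0.1186
```

Request:
{"api": "send_rows", "payload": {
  "dp": [
    [0,0,0.02],
    [0,0,0.04],
    [0,0,0.05],
    [0,0,0.05]
  ],
  "yaw": [0,0,0,0],
  "hand": [0.8,0.8,0.8,0.8]
}}

```text
time: 9.5
tcp_pos: [0.4792, 0.1391, 0.1837]
ee_rot: [[0.805, -0.593, -0.001], [-0.593, -0.805, 0.0], [-0.001, 0.001, -1.0]]
ft_force: [0.4, -0.1, -3.6]
finger_gap: 0.0261
```

```bash
python3 st.py
```

```text
9.5 [0.4792 0.1391 0.1837] tool F [ 0.4  -0.21  3.63] M [0.009 0.054 0.014] yaw -0.6354 th 0.835 r 0.1112 nose 0.1159
```

The nose has dropped into the hole, with no upward reaction past the block top. I continue down through the ball detent.

Request:
{"api": "send_rows", "payload": {
  "dp": [
    [0,0,0.03],
    [0,0,0.06],
    [0,0,0.1],
    [0,0,0.14],
    [0,0,0.18],
    [0,0,0.2],
    [0,0,0.2]
  ],
  "yaw": [0,0,0,0,0,0,0],
  "hand": [0.8,0.8,0.8,0.8,0.8,0.8,0.8]
}}

```text
time: 10.2
tcp_pos: [0.4796, 0.1393, 0.176]
ee_rot: [[0.805, -0.594, -0.0], [-0.594, -0.805, 0.001], [-0.001, -0.0, -1.0]]
ft_force: [0.5, 0.0, -0.8]
finger_gap: 0.0261
```

```bash
python3 st.py
```

```text
10.2 [0.4796 0.1393 0.176 ] tool F [ 0.39 -0.34  0.81] M [ 0.159  0.02  -0.038] yaw -0.6356 th 0.8385 r 0.111 nose 0.1082
```

Request:
{"api": "send_rows", "payload": {
  "dp": [
    [0,0,0.04],
    [0,0,0.08],
    [0,0,0.12],
    [0,0,0.16],
    [0,0,0.2],
    [0,0,0.22],
    [0,0,0.22]
  ],
  "yaw": [0,0,0,0,0,0,0],
  "hand": [0.8,0.8,0.8,0.8,0.8,0.8,0.8]
}}

```text
time: 10.9
tcp_pos: [0.4788, 0.1389, 0.1666]
ee_rot: [[0.805, -0.593, -0.002], [-0.593, -0.805, -0.0], [-0.002, 0.002, -1.0]]
ft_force: [-0.2, 0.5, -4.3]
finger_gap: 0.0259
```

```bash
python3 - <<'E'
exec(open('st.py').read())
import pickle
c=capture('wrist');pickle.dump((o,c),open('w5.pkl','wb'));save(c,'w5')
E
```

```text
10.9 [0.4788 0.1389 0.1666] tool F [-0.46 -0.26  4.29] M [ 0.252  0.045 -0.041] yaw -0.6354 th 0.8315 r 0.1114 nose 0.0988
```

View pics/w5.png

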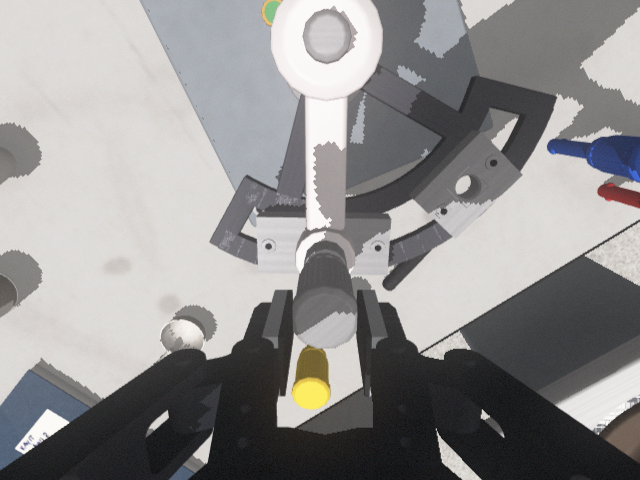

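The pin is nearly home in the working block, with the collar just above the bush, and the balls are starting to pull it down. I'll make the last 2 mm gently.

Request:
{"api": "send_rows", "payload": {
  "dp": [
    [0,0,0.02],
    [0,0,0.04],
    [0,0,0.05],
    [0,0,0.05]
  ],
  "yaw": [0,0,0,0],
  "hand": [0.8,0.8,0.8,0.8]
}}

```text
time: 11.35
tcp_pos: [0.4798, 0.1389, 0.1659]
ee_rot: [[0.805, -0.593, 0.0], [-0.593, -0.805, -0.0], [0.0, 0.0, -1.0]]
ft_force: [0.2, 0.2, -1.4]
finger_gap: 0.0258
```

```bash
python3 st.py
```

```text
11.35 [0.4798 0.1389 0.1659] tool F [ 0.02 -0.31  1.38] M [-0.048  0.026 -0.023] yaw -0.6353 th 0.8372 r 0.1106 nose 0.0981
```

Request:
{"api": "send_rows", "payload": {
  "dp": [
    [0,0,0.02],
    [0,0,0.03],
    [0,0,0.03]
  ],
  "yaw": [0,0,0],
  "hand": [0.8,0.8,0.8]
}}

```text
time: 11.65
tcp_pos: [0.48, 0.139, 0.1649]
ee_rot: [[0.805, -0.593, 0.0], [-0.593, -0.805, -0.0], [0.0, -0.0, -1.0]]
ft_force: [0.0, -0.9, -0.1]
finger_gap: 0.0257
```

```bash
python3 st.py
```

```text
11.65 [0.48   0.139  0.1649] tool F [0.58 0.73 0.13] M [-0.006  0.009  0.03 ] yaw -0.6353 th 0.839 r 0.1105 nose 0.0971
```

Request:
{"api": "send_rows", "payload": {
  "dp": [
    [0,0,0.01],
    [0,0,0.02],
    [0,0,0.02]
  ],
  "yaw": [0,0,0],
  "hand": [0.8,0.8,0.8]
}}

```text
time: 11.95
tcp_pos: [0.4803, 0.1391, 0.1648]
ee_rot: [[0.805, -0.593, 0.001], [-0.593, -0.805, 0.0], [0.001, -0.001, -1.0]]
ft_force: [-0.7, -1.1, 4.8]
finger_gap: 0.0259
```

```bash
python3 st.py
```

```text
11.95 [0.4803 0.1391 0.1648] tool F [ 0.1   1.32 -4.79] M [-0.245 -0.152 -0.02 ] yaw -0.6353 th 0.8412 r 0.1103 nose 0.097
```

Contact begins. One more small push, then a light tug back to confirm that the balls hold.

Request:
{"api": "send_rows", "payload": {
  "dp": [
    [0,0,0.01],
    [0,0,0.03],
    [0,0,0.03],
    [0,0,0.03]
  ],
  "yaw": [0,0,0,0],
  "hand": [0.8,0.8,0.8,0.8]
}}

```text
time: 12.35
tcp_pos: [0.481, 0.1395, 0.1647]
ee_rot: [[0.805, -0.594, 0.003], [-0.594, -0.805, 0.001], [0.001, -0.002, -1.0]]
ft_force: [-2.1, -0.6, 8.9]
finger_gap: 0.0259
```

```bash
python3 st.py
```

```text
12.35 [0.481  0.1395 0.1647] tool F [-1.33  1.68 -8.87] M [-0.253 -0.303  0.017] yaw -0.6356 th 0.8475 r 0.11 nose 0.0969
```

Request:
{"api": "send_rows", "payload": {
  "dp": [
    [0,0,-0.02],
    [0,0,-0.05],
    [0,0,-0.05]
  ],
  "yaw": [0,0,0],
  "hand": [0.8,0.8,0.8]
}}

```text
time: 12.65
tcp_pos: [0.4801, 0.1391, 0.1648]
ee_rot: [[0.805, -0.593, 0.001], [-0.593, -0.805, 0.0], [0.001, -0.001, -1.0]]
ft_force: [-0.2, -0.1, 2.3]
finger_gap: 0.0261
```

```bash
python3 st.py
```

```text
12.65 [0.4801 0.1391 0.1648] tool F [-0.07  0.17 -2.27] M [-0.018 -0.014 -0.013] yaw -0.6353 th 0.8402 r 0.1105 nose 0.097
```

The force is solid at exactly the parked-home height, so the pin is home. Release and retreat straight up.

Request:
{"api": "send_rows", "payload": {
  "dp": [
    [0,0,0],
    [0,0,0],
    [0,0,0],
    [0,0,0],
    [0,0,0],
    [0,0,0],
    [0,0,0],
    [0,0,0],
    [0,0,-0.3],
    [0,0,-0.8],
    [0,0,-1.6],
    [0,0,-2.4],
    [0,0,-3.2],
    [0,0,-3.8],
    [0,0,-4],
    [0,0,-4],
    [0,0,-4]
  ],
  "yaw": [0,0,0,0,0,0,0,0,0,0,0,0,0,0,0,0,0],
  "hand": [0.7,0.6,0.4,0.2,0,0,0,0,0,0,0,0,0,0,0,0,0]
}}

```text
time: 14.35
tcp_pos: [0.479, 0.1389, 0.3234]
ee_rot: [[0.805, -0.593, -0.002], [-0.593, -0.805, -0.0], [-0.001, 0.001, -1.0]]
ft_force: [0.2, 0.3, 0.1]
finger_gap: 0.0855
```

```bash
python3 - <<'E'
exec(open('st.py').read())
c=capture('wrist');t=capture('top');s=capture('scene')
z=lambda c,y0,y1,x0,x1,f:cv2.resize(c['image'][y0:y1,x0:x1],None,fx=f,fy=f,interpolation=cv2.INTER_CUBIC)
a=z(c,0,300,150,450,1.3);b=z(t,150,290,250,380,2.8)
s1=z(s,180,300,215,365,2.66)
H=max(a.shape[0],b.shape[0],s1.shape[0]);
m=np.zeros((600,800,3),np.uint8);
a=cv2.resize(a,(390,300));s1=cv2.resize(s1,(400,300));b=cv2.resize(b,(280,300))
m[:300,:390]=a;m[:300,400:800]=s1;m[300:,:280]=b
w=cv2.resize(c['image'],(400,300));m[300:,400:]=w
cv2.imwrite('pics/f.png',m[...,::-1])
import pickle;pickle.dump((o,c,t,s),open('f.pkl','wb'))
E
```

```text
14.35 [0.479  0.1389 0.3234] tool F [-0.03 -0.31 -0.15] M [ 0.012 -0.038 -0.015] yaw -0.6354 th 0.8327 r 0.1112 nose 0.2556
```

View pics/f.png

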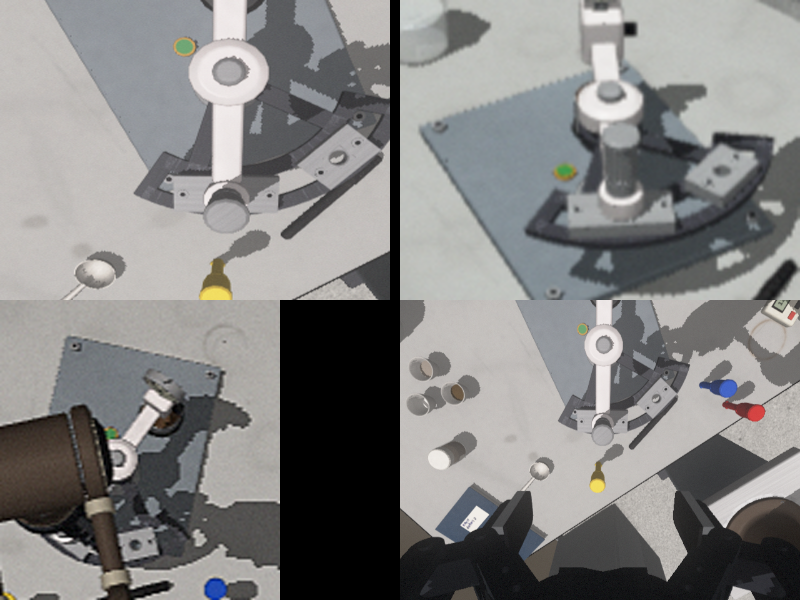

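The arm is over the working block with the cone above the cup, the pin is seated, and nothing else has been moved. One numeric height check, then I hand in.

```bash
python3 - <<'E'
from h import *
import pickle
o,c,t,s=pickle.load(open('f.pkl','rb'))
for z in(.201,.206,.211):print(z,proj(s,(.4798,.1398,z)).round(1))
print('seen ~',(297.3,232.8))
print(get_obs()['time']); finish_job()
E
```

```text
0.201 [297.7 233.8]
0.206 [297.7 231.9]
0.211 [297.7 230. ]
seen ~ (297.3, 232.8)
14.5
the job is handed in; nothing more can be done
```

The pin is home in the working block, the cone hangs over the cup, and I handed the job in at 14.5 s of the 64 s allowed. I pulled the grey ball-lock pin up about 36 mm and swung the arm about 0.835 rad. I then lowered the pin in small steps through the arm and the working block, let go and backed straight up.

**Collar home:** the force turned to an upward contact of 5 to 9 N at tool height 0.1648 m, the same height as when the pin was parked. Further pushing moved it no deeper. I saw no reading above 9 N, but I only read the force at the end of each move, so short peaks in between are not covered.

**Balls locked:** just above home the balls pulled the pin down with about 4 N, as they do when they snap out under the block. I also tried a light tug, but it only lowered the push to 2 N and never became a real pull. So the lock is inferred from the snap-through and the seating height, not from a pull test.

**Final pictures:** the pin stands upright in the bush over the working block, with its top at about 0.204 m against 0.206 m expected; one pixel is about 2.6 mm there. The jar, scoop and timer look untouched. The cup is partly hidden under the cone and looks in place. I judged these by eye and did not measure them. The gripper is open, about 16 cm above where it held the pin, and touches nothing.

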